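# Undo the two-step latch of a keepsake box

## Robot

A 6-joint arm with a two-finger parallel gripper is mounted at the origin on a cart in front of the work surface, level with it; the furniture and walls round the work are solid. World frame = base frame: x ahead of the robot, y to its left, z up, the work surface at z = 0. Lengths are in m, angles in degrees, forces in N, time in s.
With the tool pointing down it reaches from about 0.325 to 0.9 m from the base axis. Payload 6.1 kg.
Tool frame: the origin (TCP) lies at the very end of the fingers, on their centre line; the grasp point (between the pads) lies 19 mm behind it (robot.grip_depth is the distance from the TCP to the grasp point, in m); z points along the fingers, y is the line along which they close (so a half turn about z gives the same grasp; the last joint's range is limited). The gripper opens to 87 mm and grips with 3 to 60 N. Pads are 19 mm wide; open, the fingers measure 117 mm over their backs; the gripper's body (75 mm by 190 mm) begins 51 mm behind the grasp point.
Start: joints at [58.149, 12.628, 87.462, -0, 79.91, -7.225], TCP at [0.26, 0.568, 0.198] pointing down, gripper open.
Joint ranges: [-170.65, 170.65], [-52.31, 119.04], [5.05, 147.46], [-71.25, 251.25], [11.57, 151.72], [-153.62, 153.62]. Speed limits (degrees/s): [147.25, 147.25, 172.46, 180, 180, 180].

## Interface

Orientations are given as a 3x3 rotation matrix whose columns are the frame's x, y, z axes.
In Python, from rig import robot, eyes, order gives the robot as it stands (robot), with the cameras (eyes) and the job (order).
- The arm moves only by the tool pendant, called after "Request:" as name(argument=value, ...) on one line, values as JSON. Schema: {"type":"object","properties":{"offsets":{"type":"string"},"squeeze":{"type":"number"},"only":{"type":"string"},"quiet":{"type":"boolean"},"lines":{"type":"string"}},"required":["offsets"],"additionalProperties":false}. offsets is a string of 1 to 12 rows, one to a line, with the numbers parted by spaces; each row has 7 numbers: a rotation vector rx, ry, rz in fractions of the full range, 1 being 120 degrees, then dx, dy, dz in a scale on which 1.0 is 0.6 m, then the opening from 0.0 (shut) to 1.0 (fully open); each row is the pose to reach, as a shift and turn from the pose commanded when the call began, along the tool's axes at that moment; what a row does not reach only later rows make up. A row lasts 1/10 s, in which the tool goes at most 0.05 m and 8.59 degrees, less where a joint would pass 70% of its speed; a pose out of reach is approached as far as the arm can. The fingers move at their own pace and stop on an object; squeeze is the grip in N (left out, the last holds). Time passes only in rows, so rows that do not move let the fingers close. The tool returns the time, the measured TCP pose, the force, the opening and the grip force at its end. only (a regular expression) keeps the lines of the reply that match it, lines (a string "A,B") keeps lines A to B, and quiet returns only ok. No shift or turn number may pass 1 either way. Input that does not fit is refused with a message, and nothing moves.
- robot.observe(): the state, without advancing time (a new reading comes with each control period).
- eyes.get_image(name): name is "side" or "top"; returns the picture (384x512x3 uint8, blue, green, red); there is no depth.
- eyes.get_calibration(name): a dict with "fov_y" (degrees; the focal length in pixels is half the picture's height over the tangent of half this angle, whatever the lens; pixels are square), "cx", "cy" (the principal point, pixels), "R" (3x3) and "t" (3): a world point X has camera coordinates R X + t. Camera axes: x right, y down, z forward; pixel columns grow to the right and rows downward; lengths in m; the calibration is good to about 2 mm. A picture is of the moment at which its call begins. get_calibration takes no time and is no camera call.
- order.finish_job(): hands the job in; it is judged then, once.
The state is a dict: "time_s": time; "qpos": joint angles; "qvel": joint speeds; "joint_efforts": joint torques, N m; "tool_pos": TCP position; "orientation": TCP orientation; "wrist_force": force on the tool from outside, world axes, zero at the start; "ft_torque": the same for the moment, N m; "width": opening from 0.0 (shut) to 1.0 (fully open); "grip_force": force on a finger pad.
Only numpy, scipy, OpenCV 4.12 (cv2) and the standard library are available. Lean on these libraries where they do the work, as an engineer would, in place of code of your own. Each camera call takes 0.05 s, during which the arm holds its last target. There are 200 camera calls.

## Task

The two walnut boxes in the near part of the desk are each locked by a steel bolt on the lid; unlock the one that also has a safety catch lying across the tail of its bolt. First slide the catch by its knob all the way out of the bolt's path, towards the box's front, then draw the bolt by its own knob all the way back out of its staple; leave the other box locked. The lids stay down.

Things in the scene. Friction and masses are not known exactly. Their poses are not given: they have to be found in the camera images.
- double_box: walnut box with bolt and catch, 129 x 200 x 66 mm (x, y, z), fixed, lid fixed shut. Origin: centre of its underside, on the desk; front (lock plate) faces its -x, roughly the robot. Bolt slides along y at x = 0, nose in a staple at the +y end; catch slides along x behind the bolt's tail. The latch work (brass plate, steel bolt and catch) reaches 81 mm above the desk, the two knobs higher.
- double_box_catch_knob (a point): centre of the top of the catch's knob: upright round post, 14 mm diameter, free from 77 to 104.5 mm above the desk; axes as the box's. When shut it is at x -18, y -12 mm in the box's frame. Fingers closing along the box's x have free room on both sides.
- double_box_bolt_knob (a point): centre of the top of the bolt's knob: same form and height; axes as the box's. When locked it is at x 0, y 45 mm in the box's frame. Fingers closing along the box's x have free room on both sides.
- double_box_catch (a joint): slide of the catch in m: about 0 (to 0.004) = shut, across the bolt's tail; grows as the knob moves along the box's -x (towards the box's front); end stop at 0.035. Below about 0.016 it blocks the bolt. Rubs with 1 to 2 N, stays where it is left.
- double_box_bolt (a joint): slide of the bolt in m: about 0 (to 0.002) = locked; grows as the knob moves along the box's -y, away from the staple; end stop at 0.035. Cannot pass 0.003 until the catch is out of the way. Rubs with 1 to 2 N, stays where it is left.
- single_box: the other walnut box, same size, frame and bolt, but no catch: only one knob, at x 0, y 45 mm; to be left locked. Either box may stand on the left or the right, both turned up to 20 degrees.
- single_box_bolt (a joint): slide of the other box's bolt in m, same meaning; starts below 0.002 and stays there

How it is judged:
By the outcome, as a careful person would: the job done as asked, in the order asked, and still so for the second after the job is handed in, with the robot touching nothing.
It also fails if it takes over 38 s, if anything falls off the work surface, if the arm or the gripper's body presses on something with over 40 N, if the wrist force passes 120 N, or if a joint passes its speed limit or range.

## Working session

There is one attempt and no reset: what is moved stays moved. The work goes in short steps, Python scripts to look and compute and a tool call to move; the robot and the scene stay as the last step left them, time stands still between calls to the robot, and variables do not carry over. Pictures are saved under pics/ and viewed, at most 10 in all, crops included, and the job is handed in when it is done.

```bash
ls; mkdir -p pics
```

Run:
```python
from rig import robot, eyes, order
import cv2
for n in("top","side"):
    im=eyes.get_image(n); cv2.imwrite(f"pics/{n}0.png",im)
    c=eyes.get_calibration(n); print(n,c)
print(robot.observe())
```

```text
pics
rig.py
top {'fov_y': 50.59465501624812, 'cx': 262.0225102698491, 'cy': 189.5824184858274, 'R': array([[ 7.74135844e-04, -9.99718533e-01, -2.37119257e-02],
       [-9.86130779e-01,  3.17224634e-03, -1.65939818e-01],
       [ 1.65968332e-01,  2.35115197e-02, -9.85850760e-01]]), 't': array([0.01711441, 0.57320917, 0.83493328])}
side {'fov_y': 55.387547368585935, 'cx': 255.12719729349308, 'cy': 185.396172627075, 'R': array([[-0.96232165, -0.27174421,  0.00959783],
       [-0.15596813,  0.52272482, -0.83811259],
       [ 0.22273522, -0.80803085, -0.54541285]]), 't': array([0.56690821, 0.14713918, 0.80395495])}
{'time_s': 0.1, 'qpos': array([ 5.81499966e+01,  1.26718879e+01,  8.75175453e+01, -3.35827650e-04,
        7.99115270e+01, -7.22508021e+00]), 'qvel': array([-0.03002535, -0.11352599, -0.16189646, -0.0678588 , -0.04604749,
        0.01434866]), 'joint_efforts': array([ 8.06497228e-04, -4.95939231e+01, -3.88520622e+01,  7.01024104e-02,
        5.16021426e-02, -6.39388873e-05]), 'tool_pos': array([0.26011135, 0.56764532, 0.19684948]), 'orientation': array([[-9.09055274e-01,  4.16674517e-01, -9.24946100e-04],
       [ 4.16675488e-01,  9.09054062e-01, -1.49981800e-03],
       [ 2.15890069e-04, -1.74881983e-03, -9.99998448e-01]]), 'wrist_force': array([-0.26163366,  0.10670807,  0.40346014]), 'ft_torque': array([ 0.03514659, -0.00888202,  0.04181095]), 'grip_force': 0.0, 'width': 1.0016037747903033}
```

View pics/top0.png

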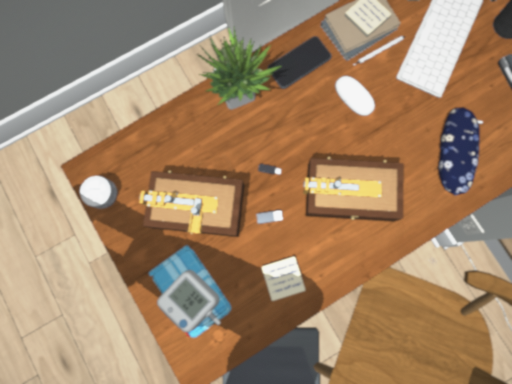

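View pics/side0.png

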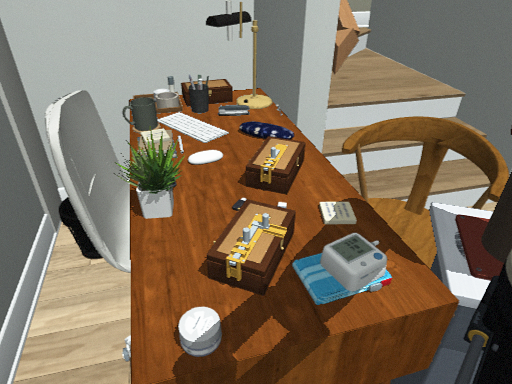

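The top view shows the box with the catch on the left (centre about 195,203; its catch strip runs down to 195,225). The single box is on the right (355,188). I'll enlarge the double box in both views.

Run:
```python
import cv2,numpy as np
t=cv2.imread("pics/top0.png")[155:245,130:255]; s=cv2.imread("pics/side0.png")[195:295,200:300]
a=cv2.resize(t,None,fx=6,fy=6,interpolation=cv2.INTER_CUBIC)
b=cv2.resize(s,None,fx=6,fy=6,interpolation=cv2.INTER_CUBIC)
cv2.imwrite("pics/t1.png",a);cv2.imwrite("pics/s1.png",b)
```

```text
(no output)
```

View pics/t1.png

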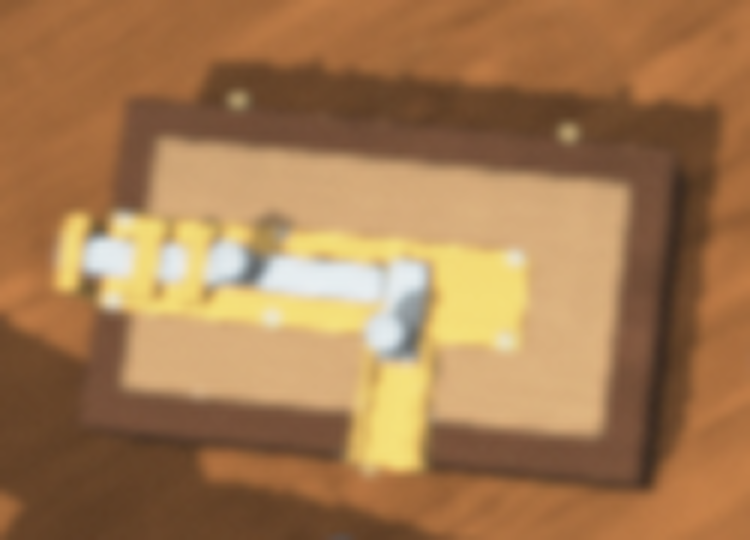

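View pics/s1.png

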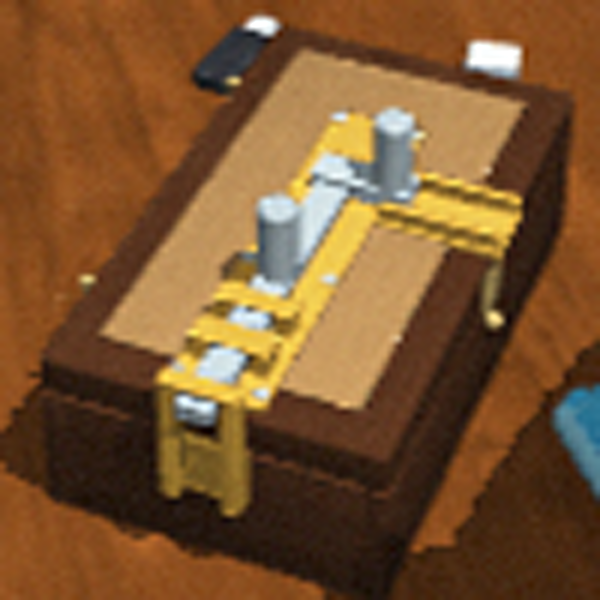

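In the top crop the catch knob top is at about (386,332), i.e. full-frame (194,210), and the bolt knob top at (232,262), i.e. (168.5,198.5). In the side crop they are at (396,120) and (279,205), i.e. (266,215) and (246.5,229). The catch is shut across the bolt's tail.

Create h.py:
```python
import numpy as np, cv2
from rig import robot, eyes, order
C={n:eyes.get_calibration(n) for n in("top","side")}
def ray(n,p):
    c=C[n]; f=192/np.tan(np.radians(c["fov_y"]/2)); R=np.array(c["R"])
    d=R.T@np.array([(p[0]-c["cx"])/f,(p[1]-c["cy"])/f,1]); return -R.T@c["t"],d/np.linalg.norm(d)
def plane(n,p,z):
    o,d=ray(n,p); return o+d*(z-o[2])/d[2]
def tri(pt,ps):
    A=0;b=0;r=[ray("top",pt),ray("side",ps)]
    for o,d in r:
        P=np.eye(3)-np.outer(d,d);A=A+P;b=b+P@o
    X=np.linalg.solve(A,b); return X,[np.linalg.norm((np.eye(3)-np.outer(d,d))@(X-o))*1e3 for o,d in r]
```

Run:
```python
from h import *
np.set_printoptions(precision=4,suppress=True)
T=lambda x,y:(x/6+130-.42,y/6+155-.42)
S=lambda x,y:(x/6+200-.42,y/6+195-.42)
for k,t,s in(("catch",T(386,332),S(396,120)),("bolt",T(232,262),S(279,205))):
    print(k,*tri(t,s),plane("top",t,.1045),plane("side",s,.1045))
c=np.array([plane("top",T(*p),.066) for p in[(130,100),(672,152),(650,487),(82,432)]])
d=np.array([plane("side",S(*p),.066) for p in[(290,35),(572,92),(390,465),(45,355)]])
for c in(c,d):
    e=np.roll(c,-1,0)-c; print(c[:,:2].tolist(),c.mean(0),np.linalg.norm(e,axis=1),np.degrees(np.arctan2(e[:,1],e[:,0])))
# tan panel
im=cv2.imread("pics/top0.png");hsv=cv2.cvtColor(im,cv2.COLOR_BGR2HSV)
print(hsv[185,185],hsv[215,220])
```

```text
catch [0.5237 0.1534 0.103 ] [np.float64(1.0934925213909934), np.float64(1.0934925213909548)] [0.5224 0.1529 0.1045] [0.5244 0.1552 0.1045]
bolt [0.5482 0.2069 0.1028] [np.float64(1.525433339415774), np.float64(1.525433339415844)] [0.5465 0.2061 0.1045] [0.5492 0.2088 0.1045]
[[0.6111415101633949, 0.2553286483186893], [0.5913421665416329, 0.059775442139252365], [0.4724434925956708, 0.06637076597118853], [0.49180285888201225, 0.2668042355572566]] [0.5417 0.1621 0.066 ] [0.1966 0.1191 0.2014 0.1199] [-95.7814 176.825   84.4831  -5.4927]
[[0.5883695380109751, 0.06628893680377457], [0.4773005239026874, 0.07144621557634956], [0.49551400609828694, 0.271066566690295], [0.6125446230697416, 0.2563435208206122]] [0.5434 0.1663 0.066 ] [0.1112 0.2004 0.118  0.1916] [177.3415  84.7867  -7.1704 -97.2491]
[ 16 108 210] [ 16 106 219]
```

Both views agree: catch knob at (0.5235, 0.1535) and bolt knob at (0.548, 0.207). The knob height comes out at 103 mm against the stated 104.5 mm, and the box yaw is about -6°. Next I move above the catch knob.

Units first: shifts go in shares of 0.6 m and turns go in shares of 120 degrees. So -0.412 m / 0.6 = -0.6867, -0.267 m / 0.6 = -0.445, 71.4 degrees / 120 = 0.595.

Request:
pendant(offsets="0 0 0.595 -0.6867 -0.445 0 1\n0 0 0.595 -0.6867 -0.445 0 1\n0 0 0.595 -0.6867 -0.445 0 1\n0 0 0.595 -0.6867 -0.445 0 1\n0 0 0.595 -0.6867 -0.445 0 1\n0 0 0.595 -0.6867 -0.445 0 1\n0 0 0.595 -0.6867 -0.445 0 1\n0 0 0.595 -0.6867 -0.445 0 1\n0 0 0.595 -0.6867 -0.445 0 1\n0 0 0.595 -0.6867 -0.445 0 1\n0 0 0.595 -0.6867 -0.445 0 1\n0 0 0.595 -0.6867 -0.445 0 1", squeeze=20)

```text
time_s: 1.3
tool_pos: [0.5236, 0.1529, 0.1973]
orientation: [[0.107, 0.994, -0.001], [0.994, -0.107, 0.0], [0.0, -0.001, -1.0]]
wrist_force: [-0.3, -0.2, -0.0]
width: 0.999
grip_force: 0.0
```

Request:
pendant(offsets="0 0 0 0 0 0 1\n0 0 0 0 0 0 1")

```text
time_s: 1.5
tool_pos: [0.523, 0.155, 0.1977]
orientation: [[0.103, 0.995, -0.0], [0.995, -0.103, 0.0], [0.0, -0.0, -1.0]]
wrist_force: [0.3, 0.6, -0.8]
width: 1.001
grip_force: 0.0
```

```bash
python3 -c "
from rig import robot, eyes, order
o=robot.observe();print(o['tool_pos'],o['orientation'],o['wrist_force'])"
```

```text
[0.52298339 0.15498118 0.19768119] [[ 1.03131766e-01  9.94667614e-01 -4.20431402e-04]
 [ 9.94667690e-01 -1.03131688e-01  2.02037638e-04]
 [ 1.57600495e-04 -4.39026030e-04 -9.99999891e-01]] [ 0.33512935  0.58522612 -0.77295304]
```

In the tool's units: 0.112 m / 0.6 = 0.1867, 0.09 m / 0.6 = 0.15.

Request:
pendant(offsets="0 0 0 -0.0017 0 0.0833 1\n0 0 0 -0.0017 0 0.15 1\n0 0 0 -0.0017 0 0.1867 1\n0 0 0 -0.0017 0 0.1867 1\n0 0 0 -0.0017 0 0.1867 0\n0 0 0 -0.0017 0 0.1867 0\n0 0 0 -0.0017 0 0.1867 0\n0 0 0 -0.0017 0 0.1867 0\n0 0 0 -0.0017 0 0.1867 0\n0 0 0 -0.0017 0 0.1867 0", squeeze=20)

```text
time_s: 2.5
tool_pos: [0.5238, 0.1527, 0.0862]
orientation: [[0.105, 0.994, 0.001], [0.994, -0.105, 0.0], [0.0, 0.001, -1.0]]
wrist_force: [0.8, 0.4, -0.5]
width: 0.538
grip_force: 0.0
```

Request:
pendant(offsets="0 0 0 0 0 0 0\n0 0 0 0 0 0 0\n0 0 0 0 0 0 0")

```text
time_s: 2.8
tool_pos: [0.5235, 0.1527, 0.0858]
orientation: [[0.105, 0.994, -0.0], [0.994, -0.105, -0.0], [-0.0, -0.0, -1.0]]
wrist_force: [0.3, -0.0, 0.2]
width: 0.265
grip_force: 0.0
```

Request:
pendant(offsets="0 0 0 0 0 0 0\n0 0 0 0 0 0 0\n0 0 0 0 0 0 0\n0 0 0 0 0 0 0")

```text
time_s: 3.2
tool_pos: [0.5236, 0.1528, 0.0858]
orientation: [[0.105, 0.994, -0.0], [0.994, -0.105, -0.0], [-0.0, -0.0, -1.0]]
wrist_force: [-0.3, 0.5, -0.5]
width: 0.011
grip_force: 0.0
```

The fingers closed to about 1 mm, so the knob isn't between them. I'll take another look.

Run:
```python
from h import *
t=eyes.get_image("top");s=eyes.get_image("side")
cv2.imwrite("pics/t2f.png",t);cv2.imwrite("pics/s2f.png",s)
a=cv2.resize(t[150:250,130:255],None,fx=4,fy=4,interpolation=cv2.INTER_CUBIC)
b=cv2.resize(s[170:270,205:305],None,fx=4,fy=4,interpolation=cv2.INTER_CUBIC)
cv2.imwrite("pics/c2.png",np.hstack([cv2.resize(a,(400,400*100//125)),b[:320]]))
```

```text
(no output)
```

View pics/c2.png

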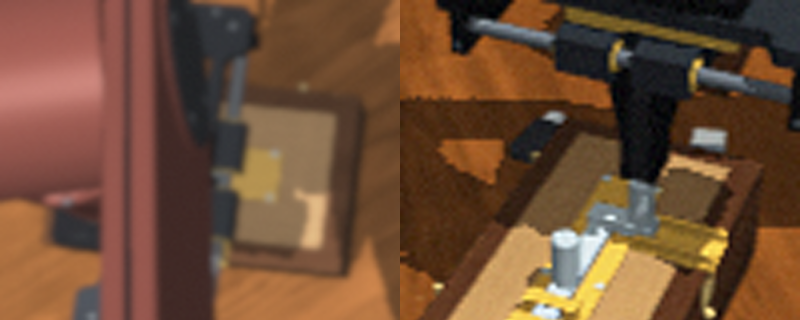

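Run:
```python
from h import *
a=cv2.imread("pics/s2f.png");b=cv2.imread("pics/side0.png")
f=lambda i:cv2.resize(i[185:235,245:285],None,fx=10,fy=10,interpolation=cv2.INTER_NEAREST)
cv2.imwrite("pics/z3.png",np.hstack([f(a),f(b)]))
def proj(n,X):
    c=C[n];q=np.array(c["R"])@X+c["t"];F=192/np.tan(np.radians(c["fov_y"]/2));return q[:2]/q[2]*F+[c["cx"],c["cy"]]
o=robot.observe()
print(o["tool_pos"],proj("side",o["tool_pos"]),[proj("side",o["tool_pos"]-k*o["orientation"][:,2]) for k in(.019,.07)])
print(robot.grip_depth,o["qpos"])
```

```text
[0.52359336 0.15275796 0.08584604] [266.02626371 221.16945919] [array([266.26895805, 213.79835385]), array([266.95532613, 192.95200257])]
0.0187 [ 7.97946761e+00  8.07017702e+00  1.05306946e+02 -9.10220597e-04
  6.66233528e+01  1.40048260e+01]
```

View pics/z3.png

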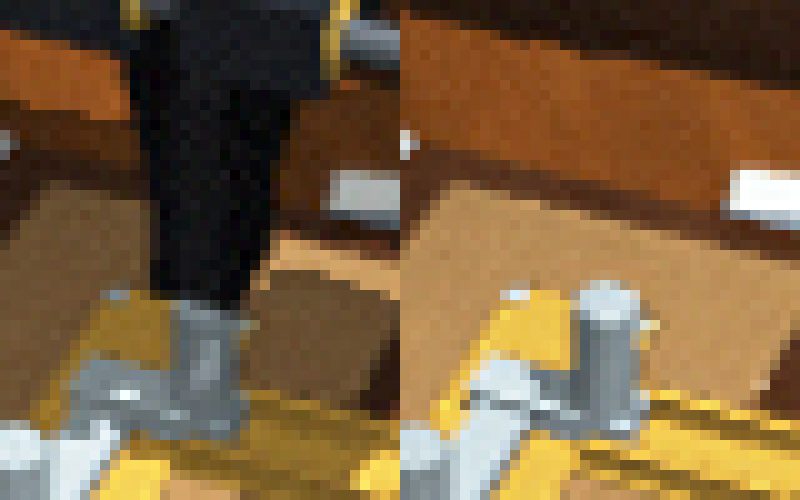

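The side view shows the fingertips ending at row 215, covering the back half of the knob's top. So they closed just above the knob, about 18 mm higher than the reported z would put them. The x and y match. I'll open and go lower in checked steps.

Request:
pendant(offsets="0 0 0 0 0 0 1\n0 0 0 0 0 0 1\n0 0 0 0 0 0 1\n0 0 0 0 0 0 1\n0 0 0 0 0 0 1\n0 0 0 0 0 0 1\n0 0 0 0 0 0 1\n0 0 0 0 0 0 1\n0 0 0 0 0 0 1\n0 0 0 0 0 0 1\n0 0 0 0 0 0 1")

```text
time_s: 4.4
tool_pos: [0.5236, 0.1528, 0.0858]
orientation: [[0.105, 0.994, -0.0], [0.994, -0.105, 0.0], [0.0, -0.0, -1.0]]
wrist_force: [-0.7, 1.0, -0.4]
width: 0.922
grip_force: 0.0
```

Request:
pendant(offsets="0 0 0 0 0 0.005 1\n0 0 0 0 0 0.01 1\n0 0 0 0 0 0.01 1")

```text
time_s: 4.7
tool_pos: [0.523, 0.1527, 0.0791]
orientation: [[0.105, 0.994, -0.001], [0.994, -0.105, -0.0], [-0.0, -0.001, -1.0]]
wrist_force: [-0.1, 0.2, -0.5]
width: 0.994
grip_force: 0.0
```

Run:
```python
from h import *
s=eyes.get_image("side");t=eyes.get_image("top")
b=cv2.resize(s[165:265,205:305],None,fx=5,fy=5,interpolation=cv2.INTER_CUBIC)
cv2.imwrite("pics/s4.png",b);cv2.imwrite("pics/s4f.png",s)
```

```text
(no output)
```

View pics/s4.png

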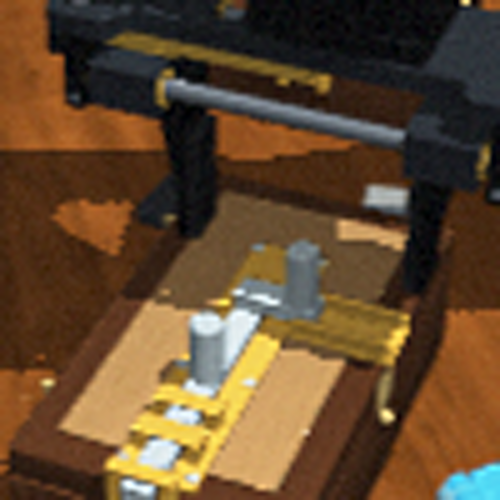

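The open fingers straddle the knob in the side view. Their tips are at about (244,212) and (289,223), roughly 95 mm high. I'll go down a further 9 mm and close.

In the tool's units: 0.009 m / 0.6 = 0.015, 0.006 m / 0.6 = 0.01.

Request:
pendant(offsets="0 0 0 0 0 0.005 1\n0 0 0 0 0 0.01 1\n0 0 0 0 0 0.015 1\n0 0 0 0 0 0.015 1")

```text
time_s: 5.2
tool_pos: [0.5231, 0.1527, 0.0701]
orientation: [[0.105, 0.994, -0.001], [0.994, -0.105, -0.0], [-0.0, -0.001, -1.0]]
wrist_force: [0.4, 0.6, 0.1]
width: 1.001
grip_force: 0.0
```

Request:
pendant(offsets="0 0 0 0 0 0 0\n0 0 0 0 0 0 0\n0 0 0 0 0 0 0\n0 0 0 0 0 0 0\n0 0 0 0 0 0 0\n0 0 0 0 0 0 0\n0 0 0 0 0 0 0\n0 0 0 0 0 0 0\n0 0 0 0 0 0 0\n0 0 0 0 0 0 0\n0 0 0 0 0 0 0\n0 0 0 0 0 0 0", squeeze=20)

```text
time_s: 6.4
tool_pos: [0.5238, 0.1527, 0.0708]
orientation: [[0.105, 0.994, 0.0], [0.994, -0.105, -0.0], [0.0, 0.0, -1.0]]
wrist_force: [1.7, -0.2, -0.6]
width: 0.141
grip_force: 20.0
```

The grip holds at about 12 mm. Now I slide the catch towards the box front, which is tool -y.

In the tool's units: -0.031 m / 0.6 = -0.0517, -0.029 m / 0.6 = -0.0483.

Request:
pendant(offsets="0 0 0 0 -0.0083 0 0\n0 0 0 0 -0.0167 0 0\n0 0 0 0 -0.025 0 0\n0 0 0 0 -0.0333 0 0\n0 0 0 0 -0.0417 0 0\n0 0 0 0 -0.0483 0 0\n0 0 0 0 -0.0517 0 0\n0 0 0 0 -0.0517 0 0")

```text
time_s: 7.2
tool_pos: [0.4921, 0.156, 0.0708]
orientation: [[0.105, 0.994, -0.001], [0.994, -0.105, -0.0], [-0.0, -0.001, -1.0]]
wrist_force: [-0.6, -1.0, 0.8]
width: 0.14
grip_force: 20.0
```

In the tool's units: -0.003 m / 0.6 = -0.005, -0.0015 m / 0.6 = -0.0025.

Request:
pendant(offsets="0 0 0 0 -0.0025 0 0\n0 0 0 0 -0.005 0 0\n0 0 0 0 -0.005 0 0")

```text
time_s: 7.5
tool_pos: [0.4906, 0.1562, 0.0709]
orientation: [[0.105, 0.994, 0.002], [0.994, -0.105, -0.0], [0.0, 0.002, -1.0]]
wrist_force: [4.8, -1.5, -3.5]
width: 0.143
grip_force: 20.0
```

In the tool's units: -0.002 m / 0.6 = -0.0033, -0.001 m / 0.6 = -0.0017.

Request:
pendant(offsets="0 0 0 0 -0.0017 0 0\n0 0 0 0 -0.0033 0 0\n0 0 0 0 -0.0033 0 0")

```text
time_s: 7.8
tool_pos: [0.4904, 0.1562, 0.071]
orientation: [[0.105, 0.994, 0.006], [0.994, -0.105, -0.0], [0.0, 0.006, -1.0]]
wrist_force: [11.9, -1.1, -9.6]
width: 0.146
grip_force: 20.0
```

The catch is on its end stop: the force rose to 12 N and the knob moved about 34 mm. Release and lift.

In the tool's units: -0.06 m / 0.6 = -0.1, -0.03 m / 0.6 = -0.05.

Request:
pendant(offsets="0 0 0 0 0.0017 0 0.6\n0 0 0 0 0.0017 0 0.6\n0 0 0 0 0.0017 0 0.6\n0 0 0 0 0.0017 0 0.6\n0 0 0 0 0.0017 0 0.6\n0 0 0 0 0.0017 0 0.6\n0 0 0 0 0.0017 -0.05 0.6\n0 0 0 0 0.0017 -0.1 0.6\n0 0 0 0 0.0017 -0.1 1\n0 0 0 0 0.0017 -0.1 1")

```text
time_s: 8.8
tool_pos: [0.4894, 0.1565, 0.1316]
orientation: [[0.105, 0.994, 0.002], [0.994, -0.105, 0.0], [0.0, 0.002, -1.0]]
wrist_force: [-0.5, 0.0, -0.2]
width: 0.705
grip_force: 0.0
```

Run:
```python
from h import *
o=robot.observe();d=o["orientation"].T@(np.array([.548,.207,.071])-o["tool_pos"]);print(d,o["tool_pos"])
s=eyes.get_image("side");cv2.imwrite("pics/s5f.png",s)
b=cv2.resize(s[165:265,205:305],None,fx=5,fy=5,interpolation=cv2.INTER_CUBIC);cv2.imwrite("pics/s5.png",b)
```

```text
[0.05632047 0.0529196  0.06068329] [0.48935158 0.1565305  0.13156512]
```

View pics/s5.png

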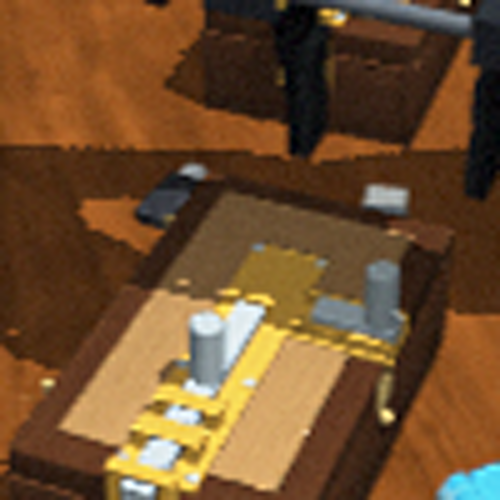

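The catch is clear of the bolt, with its knob at the front (382,268 in the crop), and the bolt knob is unmoved at (207,320). Next is the bolt knob.

In the tool's units: 0.06 m / 0.6 = 0.1, 0.056 m / 0.6 = 0.0933.

Request:
pendant(offsets="0 0 0 0.05 0.05 0 1\n0 0 0 0.0933 0.0883 0 1\n0 0 0 0.0933 0.0883 0 1\n0 0 0 0.0933 0.0883 0 1\n0 0 0 0.0933 0.0883 0.05 1\n0 0 0 0.0933 0.0883 0.075 1\n0 0 0 0.0933 0.0883 0.0917 1\n0 0 0 0.0933 0.0883 0.1 1\n0 0 0 0.0933 0.0883 0.1 1")

```text
time_s: 9.75
tool_pos: [0.5468, 0.2062, 0.0703]
orientation: [[0.105, 0.994, -0.001], [0.994, -0.105, -0.0], [-0.0, -0.001, -1.0]]
wrist_force: [-0.0, 0.1, -0.1]
width: 1.002
grip_force: 0.0
```

Request:
pendant(offsets="0 0 0 0 0 0 0\n0 0 0 0 0 0 0\n0 0 0 0 0 0 0\n0 0 0 0 0 0 0\n0 0 0 0 0 0 0\n0 0 0 0 0 0 0\n0 0 0 0 0 0 0\n0 0 0 0 0 0 0\n0 0 0 0 0 0 0\n0 0 0 0 0 0 0\n0 0 0 0 0 0 0\n0 0 0 0 0 0 0", squeeze=25)

```text
time_s: 10.95
tool_pos: [0.549, 0.2064, 0.071]
orientation: [[0.105, 0.994, 0.003], [0.994, -0.105, 0.0], [0.0, 0.003, -1.0]]
wrist_force: [5.7, -1.1, -3.3]
width: 0.142
grip_force: 25.0
```

In the tool's units: -0.031 m / 0.6 = -0.0517, -0.028 m / 0.6 = -0.0467.

Request:
pendant(offsets="0 0 0 -0.005 0.0017 0 0\n0 0 0 -0.0133 0.0017 0 0\n0 0 0 -0.0217 0.0017 0 0\n0 0 0 -0.03 0.0017 0 0\n0 0 0 -0.0383 0.0017 0 0\n0 0 0 -0.0467 0.0017 0 0\n0 0 0 -0.0517 0.0017 0 0\n0 0 0 -0.0517 0.0017 0 0")

```text
time_s: 11.75
tool_pos: [0.5457, 0.1746, 0.071]
orientation: [[0.106, 0.994, 0.001], [0.994, -0.106, -0.001], [-0.0, 0.001, -1.0]]
wrist_force: [6.0, -0.7, -2.2]
width: 0.141
grip_force: 25.0
```

In the tool's units: -0.0045 m / 0.6 = -0.0075, -0.003 m / 0.6 = -0.005.

Request:
pendant(offsets="0 0 0 -0.0025 0 0 0\n0 0 0 -0.005 0 0 0\n0 0 0 -0.0075 0 0 0\n0 0 0 -0.0075 0 0 0")

```text
time_s: 12.15
tool_pos: [0.5454, 0.1718, 0.071]
orientation: [[0.106, 0.994, 0.002], [0.994, -0.106, 0.002], [0.002, 0.002, -1.0]]
wrist_force: [6.2, 4.9, -4.1]
width: 0.141
grip_force: 25.0
```

In the tool's units: -0.002 m / 0.6 = -0.0033, -0.0015 m / 0.6 = -0.0025.

Request:
pendant(offsets="0 0 0 -0.0025 0 0 0\n0 0 0 -0.0033 0 0 0\n0 0 0 -0.0033 0 0 0")

```text
time_s: 12.45
tool_pos: [0.5454, 0.1716, 0.0711]
orientation: [[0.105, 0.994, 0.003], [0.994, -0.105, 0.005], [0.005, 0.002, -1.0]]
wrist_force: [7.5, 11.2, -6.2]
width: 0.14
grip_force: 25.0
```

Request:
pendant(offsets="0 0 0 0.0025 0 0 0.5\n0 0 0 0.0025 0 0 0.5\n0 0 0 0.0025 0 0 0.5\n0 0 0 0.0025 0 0 0.5\n0 0 0 0.0025 0 0 0.5\n0 0 0 0.0025 0 0 0.5\n0 0 0 0.0025 0 -0.05 0.5\n0 0 0 0.0025 0 -0.1167 0.5\n0 0 0 0.0025 0 -0.1833 0.5\n0 0 0 0.0833 0 -0.2333 0.5\n0 0 0 0.1667 0 -0.2333 0.5\n0 0 0 0.2 0 -0.2333 0.5")

```text
time_s: 13.65
tool_pos: [0.558, 0.2917, 0.2133]
orientation: [[0.104, 0.995, 0.004], [0.995, -0.104, 0.003], [0.003, 0.003, -1.0]]
wrist_force: [-0.3, 0.1, -0.9]
width: 0.498
grip_force: 0.0
```

Run:
```python
from h import *
s=eyes.get_image("side")
cv2.imwrite("pics/s6.png",cv2.resize(s[135:335,155:355],None,fx=3,fy=3,interpolation=cv2.INTER_CUBIC))
```

```text
(no output)
```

View pics/s6.png

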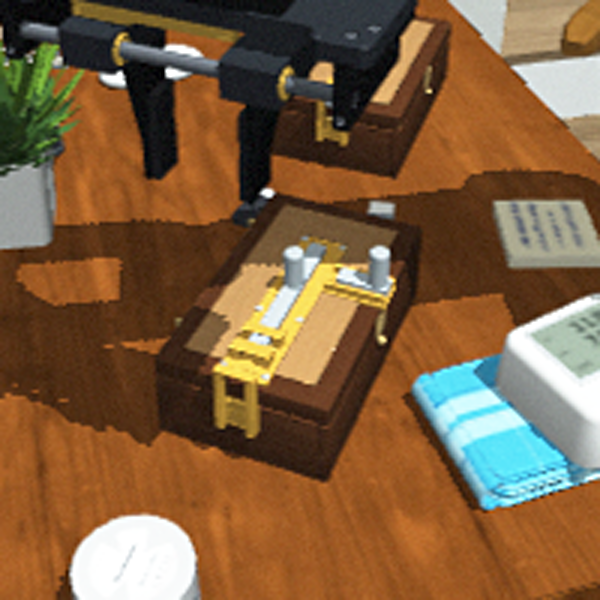

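The bolt is fully drawn: its knob is at (293,265) in the crop and the staple is empty. The catch is still at the front at (378,265), and the gripper is clear of everything.

Request:
pendant(offsets="0 0 0 0 0 0 0.5\n0 0 0 0 0 0 0.5\n0 0 0 0 0 0 0.5")

```text
time_s: 14.0
tool_pos: [0.5569, 0.2872, 0.2105]
orientation: [[0.106, 0.994, -0.001], [0.994, -0.106, -0.001], [-0.001, -0.001, -1.0]]
wrist_force: [-0.2, -0.2, 0.6]
width: 0.5
grip_force: 0.0
```

```bash
python3 -c "
from rig import robot, eyes, order
print(order.finish_job())"
```

```text
the job is handed in; nothing more can be done
None
```

I slid the catch out to its end stop, then drew the bolt fully back to its stop. The other box was never touched, and the job was handed in at 14.0 s with the gripper clear of everything.

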